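# Two ranges up on the component tester

## Robot

A 6-joint arm with a two-finger parallel gripper is mounted at the origin on the work surface. World frame = base frame: x ahead of the robot, y to its left, z up, the work surface at z = 0. Lengths are in mm, angles in rad, forces in N, time in s.
With the tool pointing down it reaches from about 300 to 875 mm from the base axis. Payload 4.2 kg.
Tool frame: the origin (TCP) lies between the finger pads; the fingertips stand 17 mm ahead of it and the grasp point (between the pads) lies 2 mm behind it; z points along the fingers, y is the direction in which the jaws open and shut (so a half turn about z gives the same grasp; the last joint's range is limited). The gripper opens to 85 mm and grips with 20 to 120 N. Pads are 22 mm wide; open, the fingers measure 114 mm over their backs; the gripper's body (76 mm by 85 mm) begins 54 mm behind the grasp point. The pads swing forward as they close: fully open they stand 13 mm farther back than shut.
Start: joints at [-1.235, 0.32, 1.565, -0, 1.257, -0.02], TCP at [200.299, -538.999, 248.338] pointing down, gripper open.
Joint ranges: [-3.11, 3.11], [-0.84, 2.01], [0.21, 2.61], [-1.34, 4.49], [0.05, 2.63], [-2.56, 2.56]. Speed limits (rad/s): [2.57, 2.57, 3.14, 3.14, 3.14, 3.14].

## Interface

Orientations are given as a unit quaternion [w, x, y, z].
In Python, from cell import robot gives the robot as it stands. The module is installed in compiled form; this text tells all that it offers.
- The arm moves only by the shell command python3 -m inch 'ROWS'. ROWS is text: rows parted by semicolons, each of 5 numbers parted by spaces: the shift along the tool's x, y, z in mm, then the turn about the tool's z in degrees, then the finger opening in mm, from 0 to 85.4. A call has 1 to 12 rows; each row is the pose to reach, as a shift and turn from the pose commanded when the call began, along the tool's axes at that moment; what a row does not reach only later rows make up. A row lasts 1/12 s, in which the tool goes at most 41.7 mm and 7.16 degrees, less where a joint would pass 70% of its speed; a pose out of reach is approached as far as the arm can. A call with a gripper value outside its range is refused whole. The fingers move at their own pace and stop on an object; the grip force is fixed at half the most. Time passes only in rows, so rows that repeat a pose let the fingers close. It gives the time, the measured TCP pose, the force and the opening at its end, in the units of the state.
- robot.get_obs(): the state, without advancing time (a new reading comes with each control period).
- robot.capture(name): name is "side" or "top" or "wrist"; returns (picture, depth): 420x560x3 uint8, red, green, blue; 420x560 float32, mm along the optical axis (not along the pixel's ray), 0 where there is no reading.
- robot.camera_model(name): a dict with "fx", "fy", "cx", "cy" (pixels), "rvec" (rotation vector, rad) and "tvec" (3), from world to camera coordinates, as OpenCV has them. Camera axes: x right, y down, z forward; pixel columns grow to the right and rows downward; lengths in mm; the calibration is good to about 2 mm. The wrist camera is an equidistant fisheye: a pixel r from the principal point sees the ray r / f radians off the axis. A picture is of the moment at which its call begins: read the wrist's pose just before it. camera_model takes no time and is no camera call; for the wrist camera it gives the pose at the moment of the call.
- robot.finish_job(): hands the job in, once; it reports no verdict.
The state is a dict: "time": time; "q": joint angles; "qd": joint speeds; "joint_efforts": joint torques, N m; "eef_pos": TCP position; "eef_rot": TCP orientation; "wrist_force": force on the tool from outside, world axes, zero at the start; "ft_torque": the same for the moment, N m; "width": opening from 0.0 (shut) to 1.0 (fully open).
Only numpy, scipy, OpenCV 4.12 (cv2) and the standard library are available. Lean on these libraries where they do the work, as an engineer would, in place of code of your own. Each camera call takes 0.05 s, during which the arm holds its last target.

## Task

On the flat-topped component tester in the middle of the desk, turn the range selector two clicks clockwise from where it stands, and leave it resting in that click. Then push the tester's round push-button fully down and let it come back up, so that the measurement starts.

Things in the scene. Friction and masses are not known exactly. Their poses are not given: they have to be found in the camera images.
- selector_grip (a point): Grip point of the range selector, the only bar-shaped knob: an upright black bar 46 mm long, 14 wide, 38 tall on a round collar (38 across, 9 high), white pointer line on its top. Point: on the vertical turning axis, 12 mm below the bar's top, 34 mm above the tester's top. x axis: along the bar to the pointer end; y: across its width; z up; turns with the knob. Grip it across the width, from above.
- selector_tip (a point): Pointer end of the selector, level with the bar's top, 25 mm from the axis; two clicks move it 29.4 mm in a straight line. The tester is a fixed grey box with a level white top plate, 150 x 230 mm, 65 mm high; on its top nothing within 75 mm of the axis is higher than 17 mm.
- range_selector (a joint): Selector angle in rad; grows clockwise seen from above. Six click positions 36 degrees (0.628) apart: 0, 0.628, 1.257, 1.885, 2.513, 3.142, with end stops. Starts in one of the first three. Each click takes about 0.1 N m; let go, it snaps to the nearest position. At 0 the pointer points to the tester's own left (+y), in mid-range away from the robot.
- test_button_top (a point): Centre of the top face of the tester's only push-button: a round black cap 32 mm across in a round grey housing on the same top plate, 120 mm right (tester's own -y) of the selector. Moves straight down 6 mm against a spring, about 4 N fully down; comes back up when let go. z up.

How it is judged (in metres and radians):
On the way, in this order (a step that is already met when the one before it is completed fails the run):
1. the range selector is turned two clicks clockwise from where it started (distance of selector_tip from where it was at the start of the episode between 0.025 and 0.0335 m and value of joint range_selector above 1 rad), for 0.2 s.
2. the tester's push-button is pushed down (more than 4.5 of its 6 mm) (distance of test_button_top from where it was at the start of the episode above 0.0045 m), for 0.02 s.
At the end, for the whole second after the job is handed in: The range selector rests two clicks (72 degrees, about 10 degrees either way) clockwise of where it started, not turning (under 0.1 rad/s), and the push-button, having been pushed, is back up within 1.5 mm (all of step 1 and velocity of joint range_selector between -0.1 and 0.1 rad/s and distance of test_button_top from where it was at the start of the episode below 0.0015 m); the robot touches nothing.
It also fails if it takes over 37 s, if anything falls off the work surface, if the arm or the gripper's body presses on something with over 40 N, if the wrist force passes 120 N, or if a joint passes its speed limit or range.

## Working session

There is one attempt and no reset: what is moved stays moved. The work goes in short steps, Python scripts to look and compute and a shell command to move; the robot and the scene stay as the last step left them, time stands still between calls to the robot, and variables do not carry over. Pictures are saved under pics/ and viewed, and the job is handed in when it is done.

```bash
mkdir -p pics; cat > h.py <<'E'
import numpy as np, cv2
from cell import robot
def cap(n,fn):
    m=robot.camera_model(n); p,d=robot.capture(n)
    cv2.imwrite('pics/'+fn+'.png',cv2.cvtColor(p,cv2.COLOR_RGB2BGR)); np.savez('pics/'+fn+'.npz',p=p,d=d,**{k:np.array(v) for k,v in m.items()})
    return p,d,m
def ray(m,u,v,fish=False):
    R,_=cv2.Rodrigues(np.array(m['rvec'],float)); t=np.array(m['tvec'],float).ravel()
    x=(u-m['cx'])/m['fx']; y=(v-m['cy'])/m['fy']
    if fish:
        r=np.hypot(x,y); s=np.sin(r)/r if r>1e-9 else 1; d=np.array([x*s,y*s,np.cos(r)])
    else: d=np.array([x,y,1.])
    return -R.T@t, R.T@d
def onz(m,u,v,z,fish=False):
    c,d=ray(m,u,v,fish); return c+d*(z-c[2])/d[2]
def bydepth(m,d,u,v):
    c,r=ray(m,u,v); return c+r*d[v,u]
E
python3 - <<'E'
from h import *
for n in ['side','top','wrist']:
    p,d,m=cap(n,n+'0'); c,_=ray(m,280,210); print(n,c.round())
print(robot.get_obs())
E
```

```text
side [269. 528. 490.]
top [467.  39. 761.]
wrist [ 273. -511.  374.]
{'time': 0.15, 'q': array([-1.23499486e+00,  3.20184652e-01,  1.56534683e+00, -5.09487584e-06,
        1.25737023e+00, -1.99698220e-02]), 'qd': array([-0.0015015 , -0.0019059 , -0.00323523, -0.00027277, -0.00048813,
        0.00111454]), 'joint_efforts': array([ 9.48877168e-04, -4.15840173e+01, -2.34345371e+01,  2.80413678e-05,
        5.98586237e-03,  3.05199603e-05]), 'eef_pos': array([ 200.19700839, -538.70341051,  247.67279946]), 'eef_rot': array([-6.46006686e-04,  9.84219676e-01,  1.76949715e-01, -1.05324561e-04]), 'wrist_force': array([-0.26346299, -0.01581782,  0.38504315]), 'ft_torque': array([-0.03876362, -0.00313664,  0.01173379]), 'width': 1.0028770390983766}
```

View pics/top0.png

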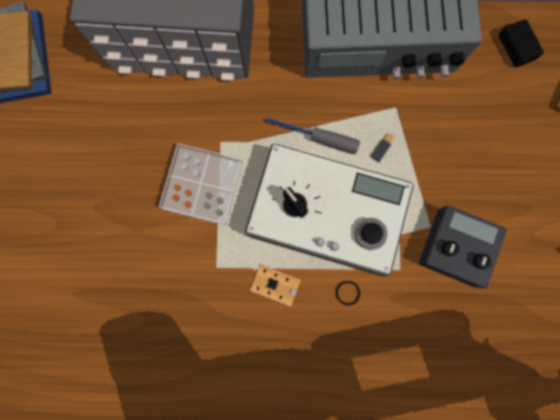

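View pics/side0.png

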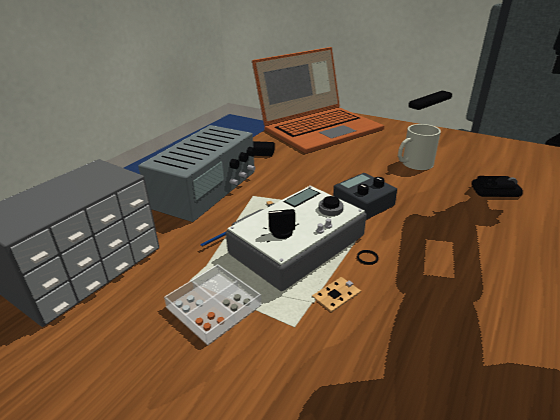

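View pics/wrist0.png

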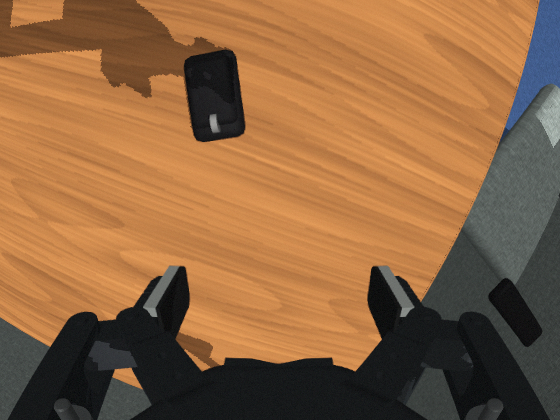

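The top view shows the tester with its selector near (295,204), the white line running up-left, and the button near (371,234). I'll zoom in.

```bash
python3 - <<'E'
from h import *
z=np.load('pics/top0.npz');s=np.load('pics/side0.npz')
a=cv2.resize(z['p'][170:270,250:410],None,fx=5,fy=5,interpolation=cv2.INTER_CUBIC)
b=cv2.resize(s['p'][180:260,230:360],None,fx=6,fy=6,interpolation=cv2.INTER_CUBIC)
cv2.imwrite('pics/tz.png',a[:,:,::-1]);cv2.imwrite('pics/sz.png',b[:,:,::-1])
for n,pts in [(z,[(295,204),(290,195),(371,234),(330,180),(300,230),(340,210)]),(s,[(283,212),(330,203),(260,235)])]:
    for u,v in pts: print(u,v,bydepth(n,n['d'],u,v).round(1))
E
```

```text
295 204 [564.3  22.9 111.4]
290 195 [577.   30.1 111.7]
371 234 [525.3 -87.9  87.9]
330 180 [609.  -31.3  64.2]
300 230 [531.8  14.   66. ]
340 210 [562.7 -46.   66.3]
283 212 [565.2  24.6 111.3]
330 203 [523.1 -76.7  87.2]
260 235 [600.5  45.5  63.9]
```

View pics/tz.png

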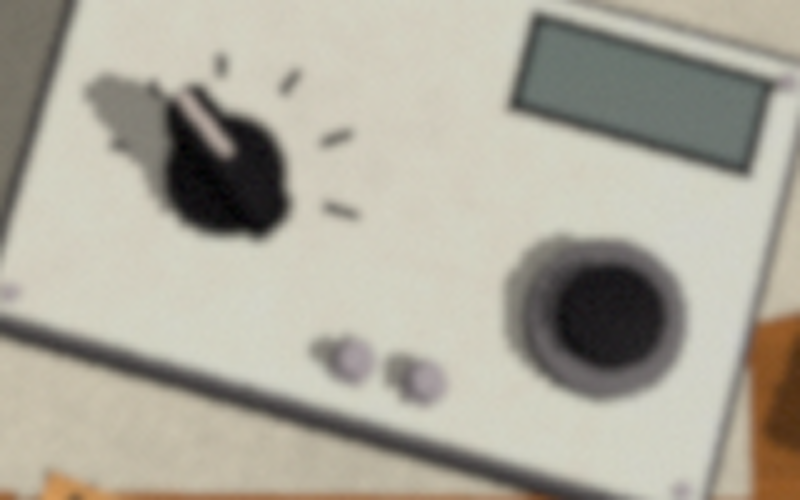

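View pics/sz.png

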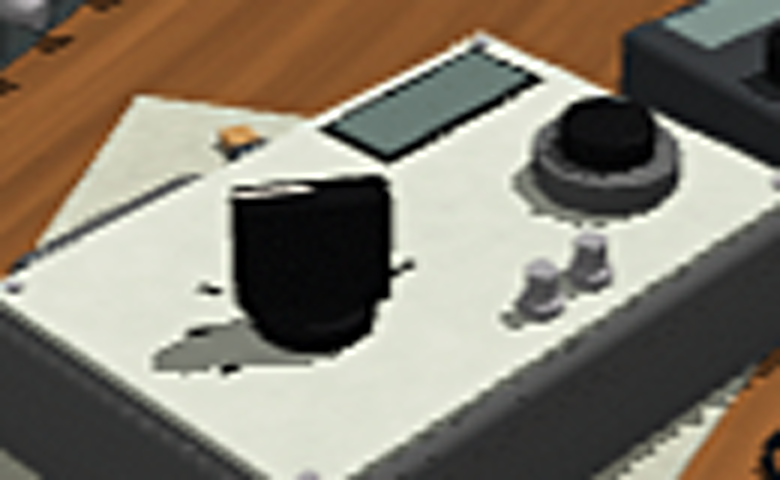

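The zoomed view shows six ticks. The pointer's white line, from (230,155) to (180,95) in the zoom, aims at the second tick (155,90), so this is click 1 and the target is the fourth tick (290,80). Next I'll measure the bar's pose and the button from both views.

```bash
python3 - <<'E'
from h import *
for n in ['top0','side0']:
    z=np.load(f'pics/{n}.npz'); m=z; d=z['d']; p=z['p']
    R,_=cv2.Rodrigues(z['rvec']); t=z['tvec'].ravel()
    v,u=np.mgrid[0:420,0:560]
    X=np.stack([(u-m['cx'])/m['fx']*d,(v-m['cy'])/m['fy']*d,d],-1)
    W=(X-t)@R
    box=(abs(W[...,0]-565)<60)&(abs(W[...,1]-23)<60)&(d>0)
    pl=box&(abs(W[...,2]-65)<5)&(p.min(-1)>150); print(n,'plate z',np.median(W[pl][:,2]))
    bar=box&(W[...,2]>107); zt=np.median(W[bar][:,2])
    (c,s,a)=cv2.minAreaRect(W[bar][:,:2].astype(np.float32)); bp=cv2.boxPoints((c,s,a)); print('bar z',zt,'c',c,s,'n',bar.sum())
    e=max([bp[1]-bp[0],bp[2]-bp[1]],key=np.linalg.norm); print('bar dir deg',np.degrees(np.arctan2(e[1],e[0])))
    lab=cv2.cvtColor(p,cv2.COLOR_RGB2HSV)
    line=bar&(lab[...,2]>110); q=W[line]; 
    if len(q)>3: 
        c2=q[:,:2].mean(0); print('line n',line.sum(),'mean',c2)
        l=cv2.fitLine(q[:,:2].astype(np.float32),2,0,.01,.01).ravel(); print('line dir',np.degrees(np.arctan2(l[1],l[0])))
    bx=(abs(W[...,0]-525)<40)&(abs(W[...,1]+90)<40)
    cap_=bx&(W[...,2]>83)&(p.max(-1)<60); q=W[cap_]; print('btn',np.median(q[:,2]),np.percentile(q[:,2],[5,95]),'minEncl',cv2.minEnclosingCircle(q[q[:,2]>np.median(q[:,2])-2][:,:2].astype(np.float32)), 'n',len(q))
    tt=(abs(W[...,2]-65)<5)&(abs(W[...,0]-570)<170)&(abs(W[...,1]+30)<170)&(d>0)
    if n=='top0':
        (c,s,a)=cv2.minAreaRect(W[tt][:,:2].astype(np.float32)); print('plate',c,s,a)
E
```

```text
top0 plate z 64.96327891331512
bar z 110.65145895302781 c (569.124755859375, 22.160743713378906) (45.48337936401367, 14.124568939208984) n 312
bar dir deg 38.525135
line n 57 mean [577.50590386  27.51072241]
line dir 42.817387
btn 86.74805896372516 [84.56623211 88.75500929] minEncl ((527.050048828125, -89.8844985961914), 15.193373680114746) n 334
plate (566.4459838867188, -31.070480346679688) (226.33412170410156, 146.39529418945312) 74.35375213623047
side0 plate z 65.3526778264513
bar z 110.67926284606705 c (569.4305419921875, 24.891098022460938) (45.04610061645508, 15.34822940826416) n 153
bar dir deg 39.54755
line n 19 mean [577.03011624  30.18579098]
line dir 48.11379
btn 87.17738722962301 [84.63510695 88.32209337] minEncl ((526.0450439453125, -87.98295593261719), 15.858606338500977) n 127
```

Both views agree, and the tester's yaw gives the same angle: axis about (569,23), bar top at z≈111 with direction about 38.4°, and button (526.5,-89) with top at z≈87. Now I'll move to hover over the selector.

```bash
python3 -m inch '16 -12 0 -1.5 85;40 -30 0 -3 85;68 -50 0 -4.5 85;100 -74 0 -6 85;132 -97 0 -7.5 85;165 -121 0 -9 85;197 -145 0 -10.5 85;229 -168 0 -12 85;261 -192 0 -13.5 85;287 -211 0 -15 85;305 -224 0 -16.5 85;312 -229 0 -18 85'
python3 - <<'E'
from h import *
from scipy.spatial.transform import Rotation as Ro
o=robot.get_obs(); w,x,y,z=o['eef_rot']; R=Ro.from_quat([x,y,z,w]).as_matrix(); print(R.round(3), R.T@(np.array([569.2,23.3,180])-o['eef_pos']))
E
```

```text
time: 1.15
eef_pos: [414.1, -213.2, 248.2]
eef_rot: [-0.0, 0.944, 0.331, 0.0]
wrist_force: [-0.0, -0.7, -0.5]
width: 1.0
[[ 0.781  0.625  0.   ]
 [ 0.625 -0.781  0.001]
 [ 0.001 -0.001 -1.   ]] [268.78419373 -87.71282413  68.40566712]
```

```bash
python3 -m inch '12 -4 3 0 60;36 -12 9 0 60;70 -23 18 0 60;108 -35 28 0 60;146 -48 37 0 60;184 -60 47 0 60;220 -72 56 0 60;246 -80 63 0 60;262 -85 67 0 60;269 -88 68 0 60;269 -88 68 0 60;269 -88 68 0 60'
python3 - <<'E'
from h import *
o=robot.get_obs(); print(o['eef_pos'],o['eef_rot'])
p,d,m=cap('wrist','wrist1'); cap('top','top1')
a=cv2.resize(np.load('pics/top1.npz')['p'][150:270,230:390],None,fx=5,fy=5,interpolation=cv2.INTER_CUBIC)
cv2.imwrite('pics/tz1.png',a[:,:,::-1])
E
```

```text
time: 2.15
eef_pos: [568.7, 19.2, 180.5]
eef_rot: [0.0, 0.944, 0.329, -0.0]
wrist_force: [-0.4, -0.1, 0.5]
width: 0.703
[568.70729187  19.23427908 180.45309246] [ 3.20072143e-04  9.44470317e-01  3.28596297e-01 -4.36302632e-04]
```

View pics/wrist1.png

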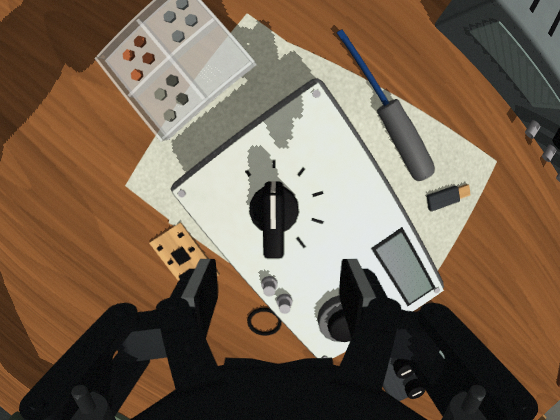

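The wrist view shows the bar upright in the image, with the pointer end at about (273,188) and the tail at about (273,258). The jaws straddle it, and the toggles near (268,283) are clear of the fingers. Next I'll check the position using wrist rays.

```bash
python3 - <<'E'
from h import *
z=np.load('pics/wrist1.npz');p=z['p']
a=cv2.resize(p[140:320,200:360],None,fx=4,fy=4,interpolation=cv2.INTER_CUBIC)[:600]
cv2.imwrite('pics/wz1.png',a[:,:,::-1])
g=p.max(-1)
L=(g>140); sub=np.zeros_like(L); sub[190:232,266:282]=L[190:232,266:282]
# white line on bar: rows 195..232, dark neighbours
ys,xs=np.nonzero(sub); print(xs.mean(),ys.min(),ys.max())
for v in (200,225,250):
    print(v,onz(z,xs.mean(),v,110.7,True).round(1))
for v in range(232,262,4):
    r=np.nonzero(g[v,240:310]<60)[0]+240; print(v,r.min(),r.max())
W=[onz(z,u,v,110.7,True) for u,v in [(273.5,258.5)]]; print(W)
print(robot.get_obs()['eef_pos'])
E
```

```text
272.93529411764706 192 228
200 [583.6  35.9 110.7]
225 [570.5  25.6 110.7]
250 [556.6  14.8 110.7]
232 263 282
236 263 282
240 263 299
244 263 302
248 264 282
252 264 282
256 265 281Traceback (most recent call last):
  File "<stdin>", line 12, in <module>
    return umr_minimum(a, axis, None, out, keepdims, initial, where)
ValueError: zero-size array to reduction operation minimum which has no identity
```

View pics/wz1.png

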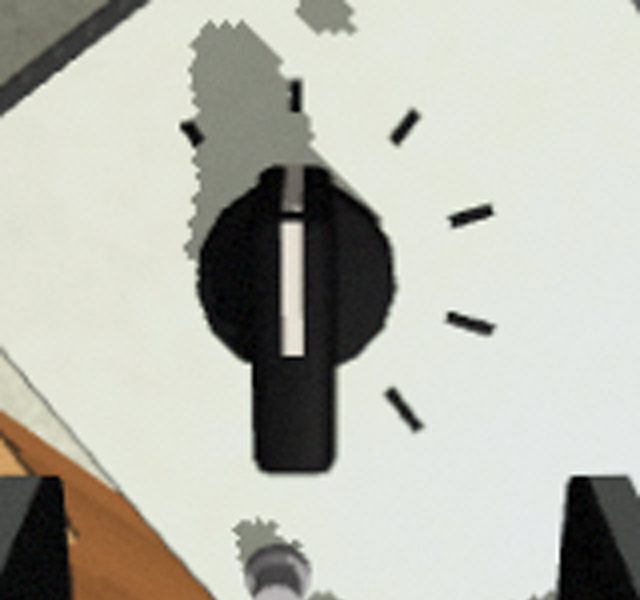

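View pics/tz1.png

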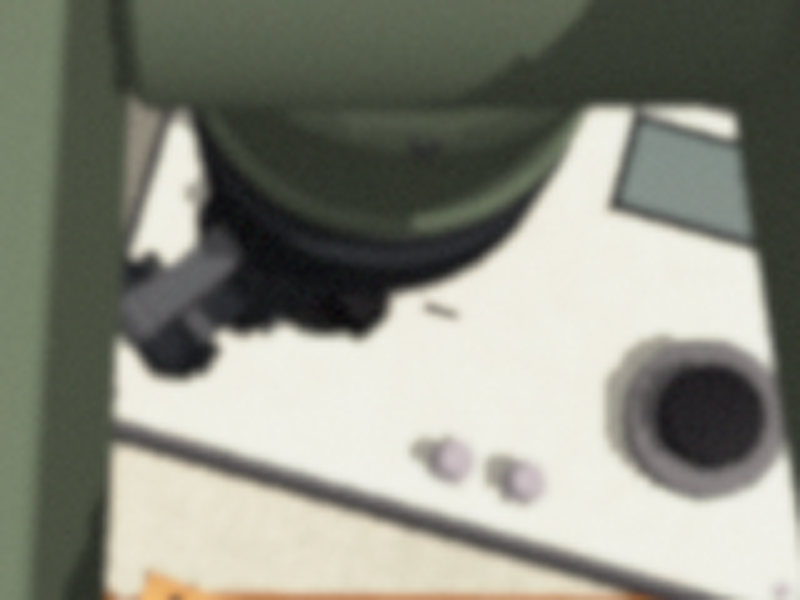

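```bash
python3 - <<'E'
from h import *
from scipy.spatial.transform import Rotation as Ro
z=np.load('pics/wrist1.npz')
a=onz(z,273.2,192.5,110.7,True);b=onz(z,273.2,257.7,110.7,True);print(a,b,(a+b)/2,np.linalg.norm(a-b),np.degrees(np.arctan2(*(a-b)[1::-1])))
o=robot.get_obs(); w,x,y,q=o['eef_rot']; R=Ro.from_quat([x,y,q,w]).as_matrix(); print(o['eef_pos'],np.degrees(np.arctan2(R[1,0],R[0,0])), R.T@(np.array([569.4,24,97])-o['eef_pos']), R.T@((a+b)/2-o['eef_pos']))
E
```

```text
[587.56750599  38.77603012 110.7       ] [552.23195361  11.12230388 110.7       ] [569.8997298  24.949167  110.7      ] 44.87014415689613 38.04685718272387
[568.63851137  18.84521701 180.88509224] 38.29840152492557 [ 3.80562351 -3.63175176 83.88198831] [ 4.78388941 -4.05742736 70.18153415]
```

```bash
python3 -m inch '2 -2 3 0 55;4 -4 12 0 55;4 -4 25 0 55;4 -4 38 0 50;4 -4 51 0 50;4 -4 63 0 45;4 -4 73 0 45;4 -4 80 0 45;4 -4 83 0 45;4 -4 83 0 40;4 -4 83 0 40;4 -4 83 0 40'
python3 - <<'E'
from h import *
o=robot.get_obs(); print(o['eef_pos'],o['wrist_force'],o['width'])
cap('wrist','wrist2'); cap('side','side2')
E
```

```text
time: 3.25
eef_pos: [570.4, 26.0, 98.0]
eef_rot: [0.0, 0.944, 0.329, 0.001]
wrist_force: [0.0, -0.1, 0.6]
width: 0.467
[570.36630471  25.9501771   97.95121618] [ 0.00743666 -0.05904119  0.64455604] 0.4674608986723406
```

View pics/wrist2.png

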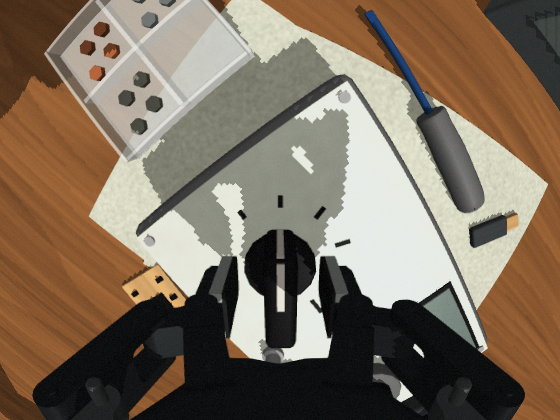

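View pics/side2.png

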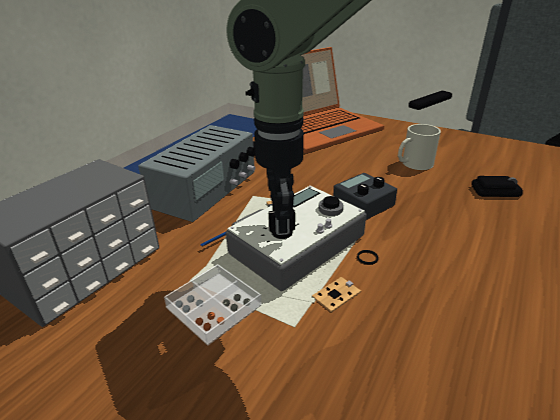

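The jaws straddle the bar, centred to within about 1 mm (bar at u≈281, pad midpoint at u≈279). I'll make a small correction and close.

```bash
python3 -m inch '-1 1 0 0 35;-1.5 1 0 0 25;-1.5 1 0 0 15;-1.5 1 0 0 10;-1.5 1 0 0 8;-1.5 1 0 0 8;-1.5 1 0 0 8;-1.5 1 0 0 8;-1.5 1 0 0 8;-1.5 1 0 0 8'
python3 - <<'E'
from h import *
o=robot.get_obs(); print(o['eef_pos'],o['wrist_force'],o['ft_torque'],o['width'])
cap('wrist','wrist3')
E
```

```text
time: 4.18
eef_pos: [569.4, 24.1, 97.6]
eef_rot: [0.0, 0.944, 0.329, 0.0]
wrist_force: [-1.5, -2.0, 5.3]
width: 0.152
[569.36525752  24.12062556  97.59723322] [-1.53551052 -2.00154308  5.28616059] [-0.28557315  0.28409614  0.00722674] 0.15159161952417344
```

View pics/wrist3.png

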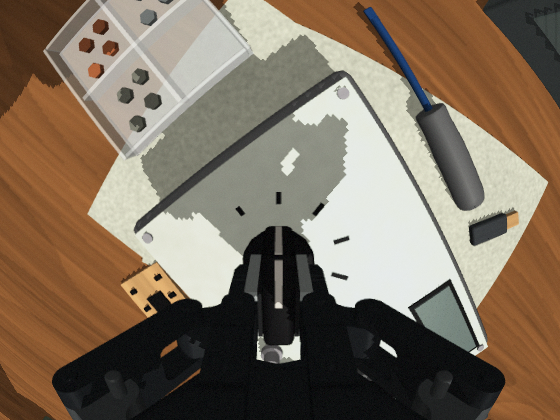

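The pads are closed on the bar (line at u≈279, width 0.152, about 13 mm) and forces are small. Next I'll turn +72° about tool z, which is clockwise from above.

```bash
python3 -m inch '0 0 0 2 8;0 0 0 6 8;0 0 0 11 8;0 0 0 16 8;0 0 0 21 8;0 0 0 26 8;0 0 0 30 8;0 0 0 33 8;0 0 0 35 8;0 0 0 36 8;0 0 0 36 8'
python3 - <<'E'
from h import *
o=robot.get_obs(); print(o['q'],o['wrist_force'],o['ft_torque'],o['width'])
E
```

```text
time: 5.15
eef_pos: [569.5, 23.8, 97.6]
eef_rot: [0.0, 1.0, 0.021, 0.0]
wrist_force: [-1.3, -3.1, 5.4]
width: 0.156
[ 2.20148550e-02  4.46281677e-01  1.78337530e+00 -1.16853033e-03
  9.11370091e-01  1.55224054e+00] [-1.27374159 -3.07338502  5.42521325] [-0.39465636  0.19336622 -0.01060343] 0.15621199334732006
```

```bash
python3 -m inch '0 0 0 2 8;0 0 0 6 8;0 0 0 11 8;0 0 0 16 8;0 0 0 21 8;0 0 0 26 8;0 0 0 30 8;0 0 0 33 8;0 0 0 35 8;0 0 0 36 8;0 0 0 36 8;0 0 0 36 8'
python3 - <<'E'
from h import *
o=robot.get_obs(); print(o['q'],o['wrist_force'],o['ft_torque'],o['width'])
cap('wrist','wrist4')
E
```

```text
time: 6.15
eef_pos: [569.4, 23.4, 97.6]
eef_rot: [0.001, 0.957, -0.289, 0.0]
wrist_force: [-1.2, -4.3, 5.0]
width: 0.155
[ 2.17443455e-02  4.46234948e-01  1.78350233e+00 -1.97207911e-03
  9.11569126e-01  2.18001171e+00] [-1.24127579 -4.31838788  5.04023312] [-0.61337834  0.32037064  0.01910242] 0.1547262409687878
```

View pics/wrist4.png

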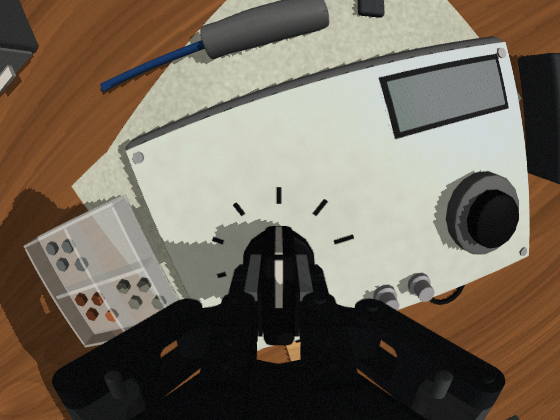

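The pointer is at the fourth tick: three ticks to the left, it is aligned with (279,195), and two to the right. That's two clicks on from the second. Now I'll release and rise.

```bash
python3 -m inch '0 0 0 0 15;0 0 0 0 30;0 0 0 0 45;0 0 0 0 45;0 0 0 0 45;0 0 -5 0 45;0 0 -20 0 45;0 0 -45 0 45;0 0 -65 0 45;0 0 -80 0 45;0 0 -83 0 45;0 0 -83 0 45'
python3 - <<'E'
from h import *
from scipy.spatial.transform import Rotation as Ro
o=robot.get_obs(); print(o['eef_pos'],o['wrist_force'],o['width'])
cap('wrist','wrist5'); cap('side','side5')
w,x,y,q=o['eef_rot']; R=Ro.from_quat([x,y,q,w]).as_matrix(); print(R.round(3),R.T@(np.array([526.5,-89,87])-o['eef_pos']))
E
```

```text
time: 7.2
eef_pos: [569.9, 24.3, 181.5]
eef_rot: [-0.0, 0.957, -0.289, 0.001]
wrist_force: [0.0, 0.1, 0.4]
width: 0.524
[569.88651075  24.34738272 181.53358252] [0.01141986 0.08155573 0.3799947 ] 0.5244940099701564
[[ 0.833 -0.554  0.003]
 [-0.554 -0.833  0.   ]
 [ 0.002 -0.002 -1.   ]] [ 26.38993503 118.56539389  94.40569584]
```

View pics/wrist5.png

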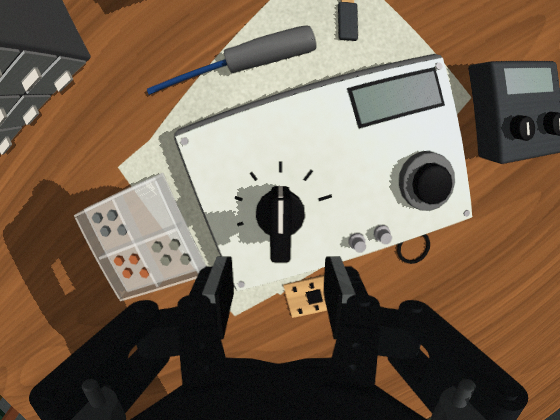

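The knob is free and its line is still on the fourth tick at (280,167). The button cap sits at about (432,183) in this view. I'll triangulate it using this view with the first top and side views.

```bash
python3 - <<'E'
from h import *
C=[]
for n,(u0,u1,v0,v1),f in [('wrist5',(395,460,145,215),1),('top0',(345,395,210,260),0),('side5',(305,360,185,225),0)]:
    z=np.load(f'pics/{n}.npz');g=z['p'].max(-1)
    M=np.zeros(g.shape,np.uint8); M[v0:v1,u0:u1]=(g[v0:v1,u0:u1]<45)
    cs=max(cv2.findContours(M,0,1)[0],key=cv2.contourArea); e=cv2.fitEllipse(cs); print(n,e,cv2.boundingRect(cs))
    if n!='side5':
        c,d=ray(z,*e[0],bool(f)); d/=np.linalg.norm(d); C.append((c,d)); print(onz(z,*e[0],87,bool(f)))
    a=cv2.resize(z['p'][v0:v1,u0:u1],None,fx=6,fy=6,interpolation=cv2.INTER_CUBIC); cv2.imwrite(f'pics/b_{n}.png',a[:,:,::-1])
A=sum(np.eye(3)-np.outer(d,d) for c,d in C); b=sum((np.eye(3)-np.outer(d,d))@c for c,d in C); P=np.linalg.solve(A,b); print('tri',P)
# side depth of cap top
z=np.load('pics/side5.npz')
for v in range(190,215,2): print(v,[bydepth(z,z['d'],u,v).round(0).tolist() for u in (326,331,336)], z['p'][v,331])
E
```

```text
wrist5 ((431.5854797363281, 183.09963989257812), (38.82351303100586, 40.17759704589844), 0.25025859475135803) (412, 163, 40, 41)
[530.07390049 -86.07752445  87.        ]
top0 ((371.02716064453125, 232.66883850097656), (18.603221893310547, 20.075498580932617), 91.13562774658203) (361, 223, 21, 20)
[527.29590036 -88.1820136   87.        ]
side5 ((340.0660400390625, 200.04066467285156), (21.53106689453125, 34.780303955078125), 98.11485290527344) (322, 186, 38, 23)
tri [527.61459631 -88.48763123  81.59240188]
190 [[611.0, -258.0, -1.0], [600.0, -262.0, 1.0], [565.0, -207.0, 38.0]] [142  90  46]
192 [[607.0, -249.0, -1.0], [596.0, -252.0, 1.0], [565.0, -206.0, 33.0]] [150  95  49]
194 [[558.0, -137.0, 66.0], [593.0, -245.0, 0.0], [565.0, -207.0, 28.0]] [147  89  44]
196 [[555.0, -130.0, 65.0], [532.0, -100.0, 88.0], [565.0, -209.0, 21.0]] [35 40 42]
198 [[537.0, -90.0, 87.0], [529.0, -94.0, 87.0], [521.0, -98.0, 87.0]] [16 16 18]
200 [[534.0, -82.0, 87.0], [526.0, -88.0, 87.0], [517.0, -91.0, 88.0]] [18 18 21]
202 [[531.0, -76.0, 87.0], [523.0, -82.0, 87.0], [514.0, -84.0, 88.0]] [19 19 21]
204 [[530.0, -74.0, 85.0], [521.0, -76.0, 86.0], [513.0, -81.0, 86.0]] [12 12 13]
206 [[529.0, -73.0, 81.0], [520.0, -76.0, 82.0], [513.0, -83.0, 80.0]] [9 9 9]
208 [[529.0, -72.0, 77.0], [521.0, -77.0, 77.0], [512.0, -81.0, 77.0]] [19 19 19]
210 [[526.0, -66.0, 77.0], [518.0, -70.0, 77.0], [509.0, -75.0, 77.0]] [115 115 114]
212 [[526.0, -66.0, 72.0], [516.0, -68.0, 74.0], [509.0, -75.0, 73.0]] [47 48 48]
214 [[525.0, -65.0, 69.0], [517.0, -70.0, 69.0], [509.0, -76.0, 68.0]] [42 43 43]
```

View pics/b_wrist5.png

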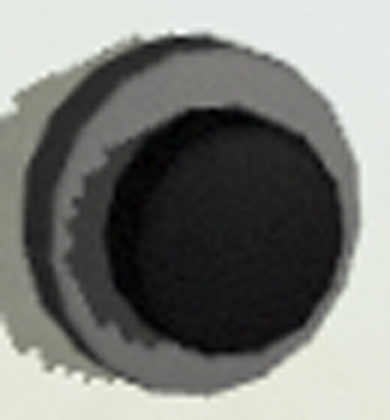

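The button centre is about (527.5,-88) with its top at z≈87. Side depth and the top-view ray agree, and the wrist blob is biased by the visible cap side. I'll move above it with the fingers shut.

```bash
python3 -m inch '2 8 0 0 0;6 26 0 0 0;12 52 0 0 0;18 80 0 0 0;23 102 4 0 0;26 113 15 0 0;27 117 32 0 0;27 117 48 0 0;27 117 58 0 0;27 117 61 0 0;27 117 61 0 0;27 117 61 0 0'
python3 - <<'E'
from h import *
o=robot.get_obs(); print(o['eef_pos'],o['wrist_force'],o['width'])
cap('side','side6'); cap('wrist','wrist6')
z=np.load('pics/side6.npz'); a=cv2.resize(z['p'][140:240,260:400],None,fx=5,fy=5,interpolation=cv2.INTER_CUBIC); cv2.imwrite('pics/s6z.png',a[:,:,::-1])
E
```

```text
time: 8.3
eef_pos: [527.3, -88.1, 119.4]
eef_rot: [0.0, 0.957, -0.289, 0.0]
wrist_force: [0.8, 0.6, -0.7]
width: -0.0
[527.3011017  -88.05669158 119.42901831] [ 0.75121422  0.59463762 -0.65751629] -0.0002877995801901946
```

View pics/s6z.png

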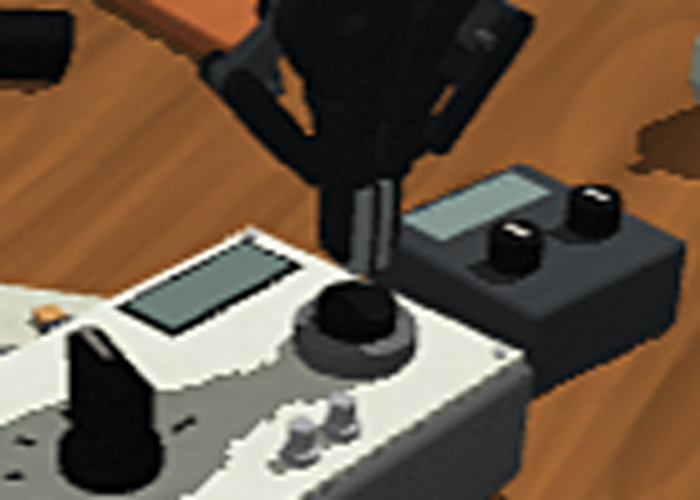

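View pics/wrist6.png

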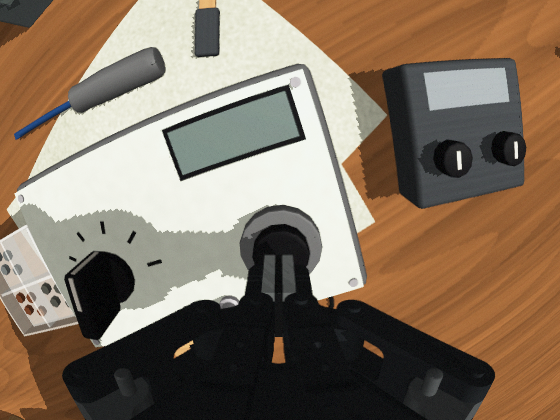

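The shut fingertips are just above the cap and centred, with the cap at about (280,245) in the wrist view. I'll press gradually.

```bash
python3 -m inch '0 0 4 0 0;0 0 9 0 0;0 0 13 0 0;0 0 15 0 0;0 0 17 0 0;0 0 18 0 0;0 0 19 0 0;0 0 19 0 0;0 0 19 0 0'; python3 - <<'E'
from h import *
print(robot.get_obs()['eef_pos'],robot.get_obs()['wrist_force'])
E
```

```text
time: 9.15
eef_pos: [526.8, -88.0, 100.4]
eef_rot: [0.0, 0.957, -0.289, -0.0]
wrist_force: [-1.6, 1.2, 2.3]
width: 0.001
[526.78605048 -88.047085   100.41200215] [-1.56231299  1.18320996  2.29009155]
```

```bash
python3 -m inch '0 0 1 0 0;0 0 1.5 0 0;0 0 2 0 0;0 0 2 0 0;0 0 2.5 0 0;0 0 2.5 0 0'; python3 - <<'E'
from h import *
print(robot.get_obs()['eef_pos'],robot.get_obs()['wrist_force'])
cap('side','side7');z=np.load('pics/side7.npz'); a=cv2.resize(z['p'][140:240,260:400],None,fx=5,fy=5,interpolation=cv2.INTER_CUBIC); cv2.imwrite('pics/s7z.png',a[:,:,::-1])
E
```

```text
time: 9.65
eef_pos: [527.0, -88.2, 98.1]
eef_rot: [0.0, 0.957, -0.289, 0.0]
wrist_force: [-2.6, 0.8, 4.3]
width: 0.001
[527.03369756 -88.15750365  98.05441641] [-2.55386927  0.75802179  4.33625089]
```

View pics/s7z.png

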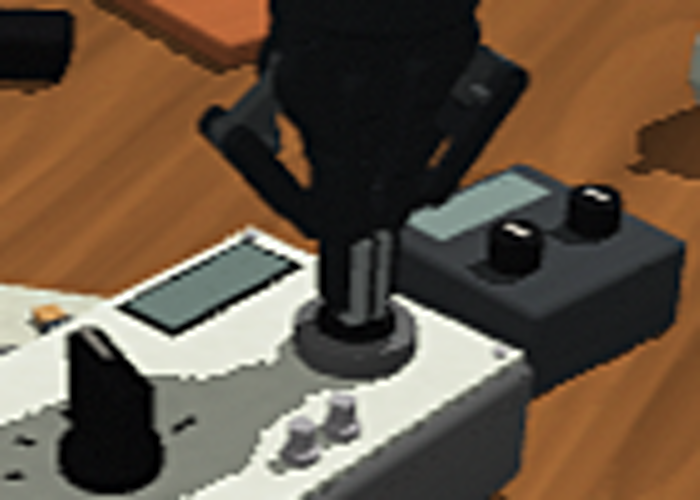

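The cap is nearly flush with its housing at (355,325) in the crop. I'll go a little further until the force shows the stop, then lift.

```bash
python3 -m inch '0 0 0.5 0 0;0 0 1 0 0;0 0 1 0 0;0 0 1 0 0'
```

```text
time: 10.03
eef_pos: [527.1, -88.2, 97.9]
eef_rot: [0.0, 0.957, -0.289, 0.0]
wrist_force: [-3.7, 1.4, 10.6]
width: -0.001
```

The force jumped from 4.3 to 10.6 N while z stayed at 98, so the button is on its stop. Lifting now.

```bash
python3 -m inch '0 0 -1 0 0;0 0 -4 0 0;0 0 -10 0 0;0 0 -20 0 0;0 0 -40 0 0;0 0 -65 0 0;0 0 -90 0 0;0 0 -105 0 0;0 0 -110 0 0;0 0 -110 0 0;0 0 -110 0 0;0 0 -110 0 0'; python3 - <<'E'
from h import *
o=robot.get_obs();print(o['eef_pos'],o['wrist_force'])
cap('side','side8');z=np.load('pics/side8.npz'); a=cv2.resize(z['p'][140:240,260:400],None,fx=5,fy=5,interpolation=cv2.INTER_CUBIC); cv2.imwrite('pics/s8z.png',a[:,:,::-1])
for v in (198,200,202): print([bydepth(z,z['d'],u,v).round(1).tolist() for u in (326,331,336)])
cap('wrist','wrist8')
E
```

```text
time: 11.03
eef_pos: [526.3, -88.0, 205.5]
eef_rot: [0.0, 0.957, -0.289, -0.001]
wrist_force: [0.6, 0.6, 0.5]
width: -0.003
[526.25919928 -88.02713602 205.50793746] [0.64965892 0.61644812 0.5273107 ]
[[537.0, -89.0, 87.5], [529.6, -95.6, 86.2], [521.1, -99.6, 86.6]]
[[534.8, -84.3, 86.2], [525.5, -86.3, 87.9], [517.4, -91.0, 87.8]]
[[531.1, -76.2, 87.3], [521.7, -77.7, 89.2], [514.2, -83.7, 88.3]]
```

View pics/s8z.png

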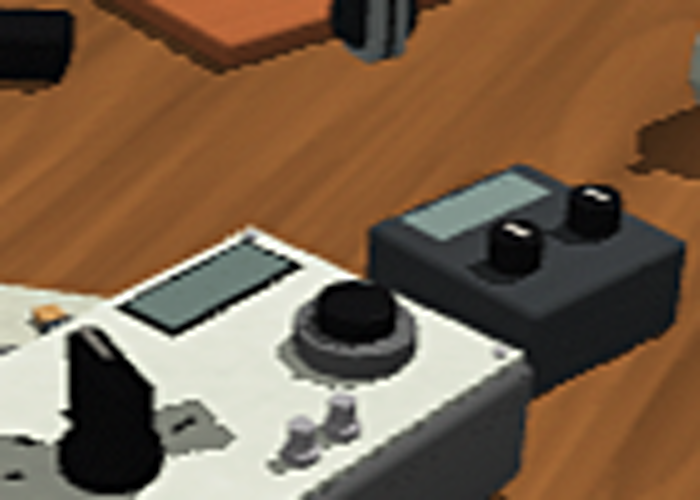

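View pics/wrist8.png

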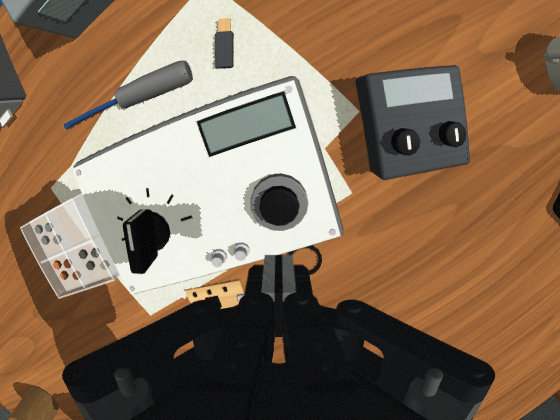

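The button is back up (cap top z≈87 again) and the gripper is clear. Last, a numeric check of the knob angle, then I'll hand in.

```bash
python3 - <<'E'
from h import *
z=np.load('pics/side8.npz'); d=z['d']; R,_=cv2.Rodrigues(z['rvec']); v,u=np.mgrid[0:420,0:560]
W=(np.stack([(u-z['cx'])/z['fx']*d,(v-z['cy'])/z['fy']*d,d],-1)-z['tvec'].ravel())@R
b=(abs(W[...,0]-569)<40)&(abs(W[...,1]-24)<40)&(W[...,2]>107)&(W[...,2]<116)
c,s,a=cv2.minAreaRect(W[b][:,:2].astype(np.float32)); bp=cv2.boxPoints((c,s,a)); e=max([bp[1]-bp[0],bp[2]-bp[1]],key=np.linalg.norm)
print(c,s,np.degrees(np.arctan2(e[1],e[0])))
robot.finish_job()
E
```

```text
(569.0807495117188, 25.287939071655273) (14.248223304748535, 46.6026725769043) -33.857468
the job is handed in; nothing more can be done
```

I turned the range selector two clicks clockwise, from the second click position to the fourth. Then I pushed the round button to its stop and let it come back up. The job is handed in at about 11 s of the 37 s allowed.

- **Selector:** the last side view puts the bar at -33.9°. It started between 38.4° and 39.5°, so it turned about 72–73°. The pointer was on the fourth tick after I let go, and the knob had not visibly moved in the last pictures.
- **Button:** the wrist force jumped from 4.3 N to 10.6 N at z≈98 mm while the arm stopped moving down, which shows the stop was reached. Afterwards the cap top was back at about 87 mm, its starting height, but single readings scattered by about 1.5 mm.
- **Robot:** the gripper finished about 100 mm above the tester, touching nothing, and the wrist force was back near zero.

One measurement disagreed: two-view triangulation put the button top at 82 mm, because the wrist view also picked up the side of the cap. I used the depth value of 87 mm instead, and the press matched it.

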